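# Shelve a weighed cheese, mark it and count it in

## Robot

A 6-joint arm with a two-finger parallel gripper is mounted at the origin on the work surface. World frame = base frame: x ahead of the robot, y to its left, z up, the work surface at z = 0. Lengths are in m, angles in rad, forces in N, time in s.
With the tool pointing down it reaches from about 0.25 to 0.725 m from the base axis. Payload 4 kg.
Tool frame: the origin (TCP) lies on the centre line of the jaws, within the pads' length; the fingertips stand 8 mm ahead of it and the grasp point (between the pads) lies 11 mm behind it; y points along the fingers, x is the direction in which the jaws open and shut, and the axes are right-handed (so a half turn about y gives the same grasp; the last joint's range is limited). The gripper opens to 85 mm and grips with 20 to 120 N. Pads are 22 mm wide; open, the fingers measure 114 mm over their backs; the gripper's body (76 mm by 85 mm) begins 54 mm behind the grasp point. The pads swing forward as they close: fully open they stand 13 mm farther back than shut.
Start: joints at [-1.175, 0.241, 0.005, 1.335, 0, 1.571], TCP at [0.193, -0.461, 0.239] pointing down, gripper open.
Joint ranges: [-2.72, 2.72], [-1.05, 1.87], [-1.09, 1.28], [-1.99, 2.15], [-1.42, 1.44], [-3.14, 3.14]. Speed limits (rad/s): [2.79, 2.79, 3.14, 3.14, 3.14, 3.14].

## Interface

Orientations are given as a unit quaternion [x, y, z, w].
In Python, from cell import move_ptp, servo_line, goto_joints, command_gripper, sleep, inverse_kinematics, sense, read_camera, MotionError, job_done, silhouettes gives the robot as it stands. Calls block until the motion is done:
- move_ptp(position, orientation): joint-space move of the TCP to a pose.
- servo_line(position, rotation=None, feed=0.15, contact_N=None): straight line of the TCP; rotation=None keeps the orientation; feed is the mean speed in m/s. With contact_N (N) it stops when the force on the tool has changed by that much, and returns True; else False.
- goto_joints(angles): joint-space move.
- command_gripper(opening, strength=None): opening from 0.0 (shut) to 1.0 (fully open); strength is the grip in N (None keeps the last); returns when the fingers have stopped.
- sleep(seconds).
- inverse_kinematics(position, orientation): joint angles nearest the present ones, or None.
- sense(): the state.
- read_camera(name): name is "scene" or "top"; returns a dict with "color" (384x512x3 uint8, red, green, blue), "fovy" (degrees; the focal length in pixels is half the picture's height over the tangent of half this angle, whatever the lens; pixels are square), "cx", "cy" (the principal point, pixels), "k1" (the pictures are not rectified: a ray, as slopes to the right and down, at radius r is drawn at 1 + k1 r^2 times it, then the intrinsics apply), "pose" (4x4, takes a point from camera to world coordinates). Camera axes: x right, y up, looking along -z (the intrinsics and any distortion apply to the point x, -y, -z); pixel columns grow to the right and rows downward; lengths in m; the calibration is good to about 2 mm. A picture is of the moment at which its call begins. There is no depth.
A pose or a line that the arm cannot do raises MotionError and nothing moves.
- job_done(): hands the job in, once; it reports no verdict.
Trained networks look in a picture, given as the dict that the camera call returned (one of the last four; its "shot" number tells which), for a name from the list of things; names that differ only in an ending like _2 or _b are one class to them, and where a whole thing is asked for, a point or a joint stands for the part that bears it (a point fixed in the world has none). Each returns a list of dicts, best first, with "p" (0 to 1); they miss things now and then, are a little off and sometimes report something else, mostly with a low value. They report only what shows in the picture. A call takes as long as a camera call.
- silhouettes(query, picture): "pixels" (384x512 bool, what is visible of it) and "bbox" ([left, top, right, bottom] in pixels, round what is visible of it).
The state is a dict: "clock": time; "q": joint angles; "qd": joint speeds; "effort": joint torques, N m; "tool_pos": TCP position; "orientation": TCP orientation; "wrist_force": force on the tool from outside, world axes, zero at the start; "wrist_torque": the same for the moment, N m; "finger_gap": opening from 0.0 (shut) to 1.0 (fully open).
Only numpy, scipy, OpenCV 4.12 (cv2) and the standard library are available. Lean on these libraries where they do the work, as an engineer would, in place of code of your own. Each camera call takes 0.05 s, during which the arm holds its last target.

## Task

Take the weighed cheese off the scale and stand it in the gap in the front row on the rack's wooden board, midway between its two neighbours and in line with them. Next stand the blue batch marker upright on the board just in front of that cheese, centred on it and square to the row without touching it; then count the cheese in by pushing the tally counter's plunger right down to its stop and letting it spring back. Leave all the other cheeses and things where they are.

Things in the scene. Friction and masses are not known exactly. Their poses are not given: they have to be found in the camera images.
- cheese: The cheese to shelve: an upright orange washed-rind drum, diameter 64 mm, height 42 mm, about 140 g (varies), firm. It starts on the scale's platter. Origin: centre of its underside, z up; its yaw means nothing.
- left_cheese: Same kind of cheese (diameter 64, height 42 mm), standing loose in the front row on the rack's board, left (+y of the rack) of the gap. Origin: centre of its underside. The front row's centres lie on the line x = -20 mm of the rack.
- right_cheese: Same kind of cheese, right (-y of the rack) of the gap, 194 to 206 mm centre to centre from left_cheese. Origin: centre of its underside.
- rear_cheese_a: Bystander: same kind of cheese, in the rear row about 95 mm behind left_cheese. Origin: centre of its underside.
- rear_cheese_b: Bystander: same kind of cheese, in the rear row behind the gap. Origin: centre of its underside.
- rear_cheese_c: Bystander: same kind of cheese, in the rear row behind right_cheese. Origin: centre of its underside.
- rack: Fixed ripening rack. Origin: centre of footprint at table height; x from its open front (robot side) to its back, y along the rows, left. Wooden board x +-120, y +-200 mm, top z = 30 mm. Wire grid above: x -30 to 120 mm, underside z = 160 mm; it roofs the row centres, so come in from the front, tool leaning back 35 to 45 deg. Posts only at the rear corners (y +-207); a mould on it to z = 228.
- scale: Fixed portion scale, housing 200 x 170 mm. Origin: centre of its footprint at table height, x towards its display. Platter 150 x 165 mm centred at x = -20 mm, top at z = 72 mm; a display head behind it (x 65 to 105 mm) rises to z = 147 mm.
- marker: Blue batch marker, loose, 70 g: foot 24 (x) x 46 (y) x 12 mm high with an upright plate 12 (x) x 46 (y) mm on it, total height 46 mm; blank white card on both faces, same from either side. Its faces look along its x; grasp it across its 46 mm width (y). Origin: centre of its underside. It starts upright on the table in front of the rack.
- counter: Fixed red bench tally counter on a black base 85 x 100 mm; case 48 x 62 mm, top at z = 50 mm (guide collar 54 mm). Origin: centre of its footprint at table height; the plunger stands over it.
- plunger_top (a point): Centre of the top face of the counter's steel plunger head (diameter 28 mm), 76 mm above the table when up; it moves down as pressed.
- plunger (a joint): Plunger stroke in m: 0 up, 0.010 at its stop. Spring: about 3 N to start, 6 N at the stop; returns by itself.
- spray_bottle: Bystander, loose: white bottle with blue spray head, 72 mm diameter, 216 mm tall. Origin: centre of its underside.
- rind_brush: Bystander, loose: wooden rind brush lying on its bristles, 150 mm along its y, 22 mm wide, 33 mm high. Origin: under its middle.
- wash_bowl: Bystander, loose: steel bowl, 130 mm across, 60 mm high. Origin: centre of its underside.

How it is judged:
By the outcome, as a careful person would: the job done as asked, in the order asked, and still so for the second after the job is handed in, with the robot touching nothing.
It also fails if it takes over 67 s, if anything falls off the work surface, if the arm or the gripper's body presses on something with over 40 N, if the wrist force passes 120 N, or if a joint passes its speed limit or range.

## Working session

There is one attempt and no reset: what is moved stays moved. The work goes in short steps, each a Python script; the robot and the scene stay as the last script left them, time stands still between calls to the robot, and variables do not carry over. Pictures are saved under pics/ and viewed, and the job is handed in when it is done.

```bash
ls; mkdir -p pics
python3 - <<'E'
from cell import *
import cv2,numpy as np
s=sense();print(s['clock'],s['tool_pos'],s['orientation'],s['wrist_force'])
for n in ("scene","top"):
    r=read_camera(n)
    print(n,r['fovy'],r['cx'],r['cy'],r['k1'],np.round(r['pose'],3).tolist())
    cv2.imwrite(f'pics/{n}0.png',r['color'][:,:,::-1])
    for k in ['cheese','left_cheese','marker','counter','plunger','plunger_top','rack','scale','wash_bowl','spray_bottle','rind_brush']:
        print(k,[(round(d['p'],2),[round(float(v),1) for v in d['bbox']]) for d in silhouettes(k,r)])
print(sense()['clock'])
E
```

```text
pics
0.0 [ 0.19253943 -0.46078079  0.2383929 ] [-0.58812776  0.39256423 -0.39132238  0.58895319] [ 0.99877145 -0.60207929  0.1445649 ]
scene 48.74382178594341 252.1707971037975 187.65328093629242 -0.058873712693350864 [[0.967, 0.239, -0.09, 0.509], [-0.255, 0.914, -0.315, -0.328], [0.008, 0.328, 0.945, 1.077], [0.0, 0.0, 0.0, 1.0]]
cheese [(0.82, [205.2, 346.1, 235.2, 379.4])]
left_cheese [(0.87, [249.4, 133.3, 280.1, 155.2])]
marker [(0.5, [153.8, 88.2, 192.5, 122.4]), (0.49, [182.8, 167.9, 192.5, 187.3])]
counter [(0.16, [292.0, 160.0, 318.2, 183.9])]
plunger [(0.67, [203.1, 350.2, 235.1, 381.0]), (0.52, [164.4, 83.4, 175.0, 99.1])]
plunger_top [(0.43, [162.1, 91.3, 173.2, 98.4]), (0.27, [298.7, 193.1, 314.9, 215.6])]
rack [(0.59, [222.5, 72.6, 343.6, 267.2])]
scale [(0.75, [188.3, 312.2, 282.0, 383.7])]
wash_bowl [(0.7, [220.2, 47.3, 268.5, 94.3])]
spray_bottle []
rind_brush [(0.64, [167.8, 235.9, 221.5, 273.2])]
top 43.39610053872717 249.46680109684317 194.61266944154474 0.06577222019578968 [[-0.0, 0.99, -0.138, 0.398], [-1.0, -0.001, -0.006, 0.016], [-0.006, 0.138, 0.99, 1.42], [0.0, 0.0, 0.0, 1.0]]
cheese [(0.85, [383.8, 239.5, 408.1, 263.2])]
left_cheese [(0.86, [202.5, 155.9, 228.5, 180.7])]
marker [(0.72, [272.0, 133.6, 297.8, 155.4]), (0.47, [285.4, 229.8, 307.2, 282.2])]
counter [(0.82, [131.1, 226.7, 166.5, 259.3])]
plunger [(0.53, [136.3, 237.5, 147.2, 247.0]), (0.27, [370.1, 138.4, 418.1, 176.8])]
plunger_top [(0.52, [135.2, 236.1, 147.8, 245.6])]
rack [(0.91, [167.0, 105.3, 332.7, 220.9])]
scale [(0.86, [345.7, 197.4, 431.2, 281.3])]
wash_bowl [(0.82, [108.5, 142.7, 155.2, 184.8]), (0.31, [270.3, 165.3, 294.4, 191.0])]
spray_bottle [(0.61, [367.3, 138.2, 417.2, 178.0])]
rind_brush [(0.57, [285.6, 226.6, 307.5, 281.5])]
1.2
```

View pics/scene0.png

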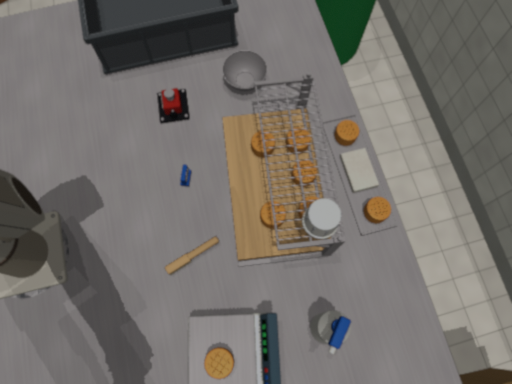

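View pics/top0.png

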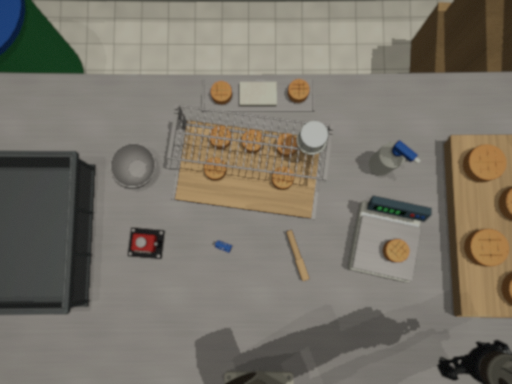

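```bash
cat > h.py <<'E'
from cell import *
import cv2,numpy as np
from scipy.spatial.transform import Rotation as R
from scipy.optimize import least_squares
def proj(r,P):
    P=np.atleast_2d(P); T=np.linalg.inv(np.array(r['pose']))
    c=P@T[:3,:3].T+T[:3,3]; f=192/np.tan(np.radians(r['fovy'])/2)
    a=np.c_[c[:,0]/-c[:,2],-c[:,1]/-c[:,2]]; a=a*(1+r['k1']*(a**2).sum(1))[:,None]
    return a*f+[r['cx'],r['cy']]
def ray2z(r,uv,z):
    f=192/np.tan(np.radians(r['fovy'])/2); d=(np.array(uv,float)-[r['cx'],r['cy']])/f
    a=d.copy()
    for _ in range(10): a=d/(1+r['k1']*(a**2).sum())
    T=np.array(r['pose']); v=T[:3,:3]@[a[0],-a[1],-1]; o=T[:3,3]
    return (o+v*(z-o[2])/v[2])
def cyl(x,y,z0,z1,rad,n=48):
    t=np.linspace(0,2*np.pi,n,endpoint=False)
    c=np.c_[x+rad*np.cos(t),y+rad*np.sin(t)]
    return np.r_[np.c_[c,np.full(n,z0)],np.c_[c,np.full(n,z1)]]
def hullmask(r,P,S=8):
    uv=proj(r,P); m=np.zeros((384*2,512*2),np.uint8)
    h=cv2.convexHull(uv.astype(np.float32)); return h
def hcent(r,P):
    M=cv2.moments(hullmask(r,P)); return np.array([M['m10']/M['m00'],M['m01']/M['m00']])
def mcent(m):
    v,u=np.nonzero(m); return np.array([u.mean(),v.mean()])
E
python3 - <<'E'
from h import *
import pickle
P={}
for n in ("scene","top"):
    r=read_camera(n); P[n]=r
    P[n+'_s']={k:silhouettes(k,r) for k in ['cheese','marker','counter','plunger_top','rack','scale']}
pickle.dump(P,open('p0.pkl','wb'))
def crop(n,b,s,f):
    l,t,rr,bb=b; im=P[n]['color'][t:bb,l:rr,::-1]
    cv2.imwrite('pics/'+f,cv2.resize(im,None,fx=s,fy=s,interpolation=cv2.INTER_CUBIC))
crop('top',(160,100,340,225),4.4,'ct.png')
crop('scene',(215,70,350,270),3,'cs.png')
for n in ('scene','top'):
  for k in ['cheese','marker']:
    print(n,k,[(round(d['p'],2),np.round(d['bbox'],1).tolist(),np.round(mcent(d['pixels']),1).tolist(),int(d['pixels'].sum())) for d in P[n+'_s'][k]])
E
```

```text
scene cheese []
scene marker [(0.56, [183.6, 165.5, 189.6, 189.5], [185.3, 175.1], 171)]
top cheese []
top marker [(0.49, [215.4, 242.2, 231.3, 253.6], [222.7, 246.0], 130)]
```

View pics/ct.png

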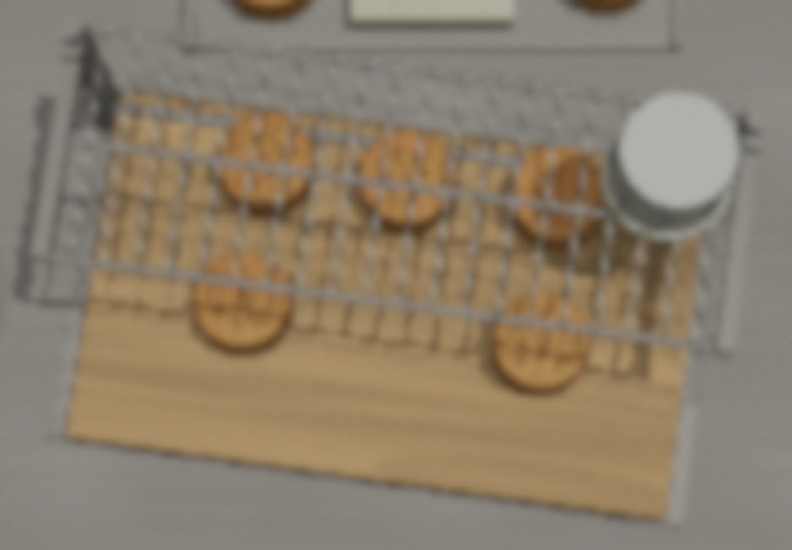

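View pics/cs.png

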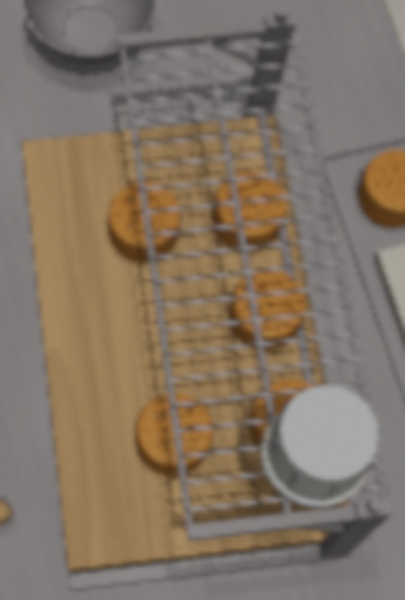

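```bash
cat >> h.py <<'E'
from scipy.optimize import minimize
def soft(r,polys,box,ss=8,sig=0.7):
    l,t,rr,b=box; m=np.zeros(((b-t)*ss,(rr-l)*ss),np.uint8)
    for P in polys:
        uv=(hullmask(r,P).reshape(-1,2)+0.5-[l,t])*ss-0.5   # pixel centre convention: integer=centre
        cv2.fillConvexPoly(m,np.round(uv*16).astype(np.int32),255,lineType=cv2.LINE_8,shift=4)
    m=cv2.GaussianBlur(m.astype(np.float32)/255,(0,0),sig*ss)
    return cv2.resize(m,(rr-l,b-t),interpolation=cv2.INTER_AREA)
def feat_rg(im):
    im=im.astype(np.float32); return (im[:,:,0]-im[:,:,2])/(im.sum(2)+1)
def feat_o(im):
    im=im.astype(np.float32); return im[:,:,0]/(im[:,:,1]+1)
def fit(views,model,p0,feat,step,wt=None):
    # views: list of (r,box); model(p)->list of hull point sets
    def cost(p):
        c=0
        for r,box in views:
            l,t,rr,b=box; I=feat(r['color'][t:b,l:rr]); m=soft(r,model(p),box)
            A=np.c_[m.ravel(),np.ones(m.size)]; y=I.ravel().astype(float)
            x,*_=np.linalg.lstsq(A,y,rcond=None); e=A@x-y
            c+=np.minimum(np.abs(e)/abs(y.std()),1.5).mean()
        return c
    n=len(p0); sim=np.array([p0]+[np.array(p0)+np.eye(n)[i]*step[i] for i in range(n)])
    o=minimize(cost,p0,method='Nelder-Mead',options=dict(initial_simplex=sim,xatol=1e-4,fatol=1e-6))
    return o.x,o.fun
def around(r,P,mar=8):
    uv=proj(r,P); a=np.floor(uv.min(0)).astype(int)-mar; b=np.ceil(uv.max(0)).astype(int)+mar
    return (max(a[0],0),max(a[1],0),min(b[0],512),min(b[1],384))
def boxpts(x,y,yaw,x0,x1,y0,y1,z0,z1):
    c,s=np.cos(yaw),np.sin(yaw)
    L=np.array([[a,b,z] for a in(x0,x1) for b in(y0,y1) for z in(z0,z1)])
    return np.c_[x+c*L[:,0]-s*L[:,1],y+s*L[:,0]+c*L[:,1],L[:,2]]
E
cat > f0.py <<'E'
from h import *
import pickle
P=pickle.load(open('p0.pkl','rb')); S,T=P['scene'],P['top']
views={'scene':[S],'top':[T],'both':[S,T]}
def run(name,model,guess,feat,mar,step):
    out={}
    for k,v in views.items():
        vv=[(r,around(r,np.vstack(model(guess)),mar)) for r in v]
        p,c=fit(vv,model,guess,feat,step)
        out[k]=p
        print(name,k,np.round(p,4),round(c,3))
    return out['both']
# cheese on scale
g=ray2z(T,(396.5,250.5),0.11)[:2]
run('cheese',lambda p:[cyl(p[0],p[1],.072,.114,.032)],g,feat_rg,6,[.01,.01])
for nm,uv in (('left',(215,168)),('right',(282.5,177))):
    g=ray2z(T,uv,.07)[:2]
    run(nm,lambda p:[cyl(p[0],p[1],.03,.072,.032)],g,feat_o,5,[.008,.008])
# marker
g=list(ray2z(T,(223,246),.03)[:2])+[0.4]
for y0 in (-.3,.0,.3): run('marker',lambda p:[boxpts(*p,-.012,.012,-.023,.023,0,.012),boxpts(*p,-.006,.006,-.023,.023,0.012,.046)],g[:2]+[y0],lambda im:-feat_rg(im),6,[.01,.01,.2])
# rack front half of the board
a=ray2z(T,(176,199),.03);b=ray2z(T,(311,217),.03)
print(a,b); yaw=np.arctan2(*( (a-b)[:2]))  # y-axis dir
yaw=np.arctan2(-(a-b)[0],(a-b)[1]); c=(a+b)[:2]/2+.12*np.array([np.cos(yaw),np.sin(yaw)])
print(c,yaw)
for k,v in views.items():
    vv=[]
    for r in v:
        pts=boxpts(*c,yaw,-.12,-.06,-.2,.2,.03,.03); vv.append((r,around(r,pts,6)))
    # restrict to front strip by masking: weight through polygon
    def cost(p,vv=vv):
        cc=0
        for r,box in vv:
            l,t,rr,bb=box; I=feat_rg(r['color'][t:bb,l:rr]); m=soft(r,[boxpts(*p,-.12,.12,-.2,.2,.03,.03)],box)
            w=soft(r,[boxpts(*c,yaw,-.14,-.06,-.225,.225,.03,.03)],box,sig=.1).ravel()>.5
            y=I.ravel()[w].astype(float);A=np.c_[m.ravel()[w],np.ones(w.sum())]
            x,*_=np.linalg.lstsq(A,y,rcond=None); cc+=np.minimum(abs(A@x-y)/y.std(),1.5).mean()
        return cc
    p0=np.array([*c,yaw]); o=minimize(cost,p0,method='Nelder-Mead',options=dict(initial_simplex=[p0,p0+[.01,0,0],p0+[0,.01,0],p0+[0,0,.05]],xatol=1e-4,fatol=1e-6))
    print('rack',k,np.round(o.x,4),round(o.fun,3))
# plunger, scale
run('counter base',lambda p:[boxpts(*p,-.0425,.0425,-.05,.05,0,.012)],[*ray2z(T,(146,243),.01)[:2],0],lambda im:im.min(2).astype(np.float32)*-1,6,[.01,.01,.1])
run('counter case',lambda p:[boxpts(*p,-.024,.024,-.031,.031,0.01,.05)],[*ray2z(T,(146,243),.03)[:2],0],feat_rg,6,[.01,.01,.1])
for n in('scene','top'):
    for k in ('plunger_top','counter','scale'):
        for d in P[n+'_s'][k]: 
            u=mcent(d['pixels']); print(n,k,round(d['p'],2),np.round(u,1),d['pixels'].sum(),np.round(ray2z(P[n],u,.07),4))
for n,b,s in(('top',(125,220,240,265),6),('scene',(150,80,200,195),5)):
    l,t,rr,bb=b
    cv2.imwrite(f'pics/m{n}.png',cv2.resize(P[n]['color'][t:bb,l:rr,::-1],None,fx=s,fy=s,interpolation=cv2.INTER_CUBIC))
E
python3 f0.py
```

```text
cheese scene [ 0.432  -0.3684] 0.098
cheese top [ 0.4304 -0.37  ] 0.133
cheese both [ 0.4308 -0.3689] 0.237
left scene [0.6653 0.1272] 0.44
left top [0.6637 0.1258] 0.393
left both [0.6645 0.1261] 0.84
right scene [ 0.6379 -0.0677] 0.445
right top [ 0.6367 -0.0687] 0.435
right both [ 0.6372 -0.0679] 0.885
marker scene [ 0.4445  0.1046 -0.2675] 0.238
marker top [ 0.444  0.102 -0.368] 0.137
marker both [ 0.444   0.1023 -0.2887] 0.382
marker scene [ 0.4444  0.1047 -0.2644] 0.225
marker top [ 0.4438  0.1025 -0.3737] 0.157
marker both [ 0.4439  0.1026 -0.2867] 0.391
marker scene [ 0.4444  0.1044 -0.2583] 0.203
marker top [ 0.4441  0.1025 -0.3163] 0.138
marker both [ 0.4441  0.1026 -0.2866] 0.347
[0.57894513 0.23857652 0.03      ] [ 0.52618507 -0.1521497   0.03      ]
[0.67148584 0.02715546] -0.13421892040805164
rack scene [ 0.6718  0.0288 -0.1379] 0.03
rack top [ 0.6695  0.0299 -0.1392] 0.04
rack both [ 0.6709  0.0301 -0.1341] 0.129
counter base scene [ 0.4544  0.3306 -0.0858] 0.211
counter base top [ 0.4534  0.327  -0.0912] 0.265
counter base both [ 0.4538  0.3276 -0.0876] 0.493
counter case scene [ 0.4547  0.3281 -0.0938] 0.347
counter case top [ 0.455   0.3287 -0.0675] 0.361
counter case both [ 0.4549  0.3289 -0.0797] 0.71
scene counter 0.72 [172.3 105.3] 936 [0.4565 0.2907 0.07  ]
scene counter 0.38 [304.3 171.9] 448 [0.7451 0.0156 0.07  ]
scene counter 0.38 [185.4 175.3] 200 [0.4496 0.0831 0.07  ]
scene counter 0.18 [218.7 362.9] 767 [ 0.4285 -0.3713  0.07  ]
scene scale 0.65 [235.4 346.9] 5569 [ 0.4726 -0.3479  0.07  ]
top plunger_top 0.48 [297.2 255.7] 339 [ 0.415  -0.1071  0.07  ]
top plunger_top 0.39 [140.4 241.6] 80 [0.4546 0.3282 0.07  ]
top counter 0.64 [145.7 242.7] 1068 [0.4513 0.3135 0.07  ]
top scale 0.75 [385.3 236. ] 4519 [ 0.4698 -0.3512  0.07  ]
top scale 0.49 [220.1 137.6] 299 [0.7512 0.1092 0.07  ]
```

```bash
cat >> h.py <<'E'
def pose(gp,az,tilt,flip=False):
    a=np.array([np.sin(tilt)*np.cos(az),np.sin(tilt)*np.sin(az),-np.cos(tilt)])
    x=np.array([-np.sin(az),np.cos(az),0])*(-1 if flip else 1)
    z=np.cross(x,a); return np.array(gp)+.011*a, R.from_matrix(np.c_[x,a,z]).as_quat()
PSI=-0.1388
def rk(dx,dy,z,c):  # offset in rack axes from a point
    return np.array([c[0]+dx*np.cos(PSI)-dy*np.sin(PSI),c[1]+dx*np.sin(PSI)+dy*np.cos(PSI),z])
CH=np.array([.4311,-.3691]); TG=np.array([.6508,.0292]); MK=np.array([.4442,.1030]); MY=-.30; CT=np.array([.4547,.3284])
E
python3 - <<'E'
from h import *
t=np.radians(40)
for flip in(0,1):
    for az in (-.7,-.4,-.14): print(flip,az,[None if (j:=inverse_kinematics(*pose([*CH,z],az,t,flip))) is None else np.round(j,2).tolist() for z in (.099,.2)])
    for dx,dz in ((-.16,.07),(-.07,.02),(0,.012),(0,0)): 
        j=inverse_kinematics(*pose(rk(dx,0,.057+dz,TG),PSI,t,flip)); print(dx,None if j is None else np.round(j,2))
    for ti in (25,30,35):
      for g,az in (([*MK,.034],MY),(rk(-.051,0,.064,TG),PSI),(rk(-.051,0,.15,TG),PSI)):
        j=inverse_kinematics(*pose(g,az,np.radians(ti),flip)); print('mk',ti,None if j is None else np.round(j,2))
    for z in(.13,.08): j=inverse_kinematics(*pose([*CT,z],.6,0,flip)); print('ct',None if j is None else np.round(j,2))
print(sense()['clock'])
E
```

```text
0 -0.7 [[-0.71, 0.22, -0.8, -0.14, 0.01, -0.01], [-0.71, 0.02, -0.66, 0.2, 0.01, -0.01]]
0 -0.4 [[-0.85, 0.23, -0.76, -0.07, 0.28, -0.35], [-0.85, 0.05, -0.62, 0.26, 0.28, -0.35]]
0 -0.14 [[-0.94, 0.28, -0.66, 0.11, 0.48, -0.67], [-0.94, 0.11, -0.53, 0.41, 0.48, -0.67]]
-0.16 [ 0.24  0.04 -0.89 -0.02 -0.24  0.3 ]
-0.07 [ 0.16  0.3  -0.77 -0.17 -0.19  0.23]
0 [ 0.12  0.41 -0.61 -0.13 -0.16  0.2 ]
0 [ 0.12  0.43 -0.62 -0.16 -0.16  0.2 ]
mk 25 [ 0.4   0.24 -0.8   0.19 -0.28  0.65]
mk 25 [ 0.11  0.37 -0.48  0.3  -0.1   0.23]
mk 25 [ 0.11  0.24 -0.37  0.53 -0.1   0.23]
mk 30 [ 0.44  0.24 -0.86  0.06 -0.34  0.67]
mk 30 [ 0.12  0.35 -0.57  0.15 -0.13  0.23]
mk 30 [ 0.12  0.21 -0.46  0.39 -0.13  0.23]
mk 35 [ 0.48  0.26 -0.93 -0.08 -0.42  0.68]
mk 35 [ 0.13  0.34 -0.65 -0.02 -0.15  0.22]
mk 35 [ 0.13  0.19 -0.55  0.24 -0.15  0.22]
ct [ 0.63  0.44 -0.04  1.1   0.    0.03]
ct [ 0.63  0.49 -0.1   0.98  0.    0.03]
1 -0.7 [[-0.71, 0.22, -0.8, -0.14, 0.01, 3.13], [-0.71, 0.02, -0.66, 0.2, 0.01, 3.13]]
1 -0.4 [[-0.85, 0.23, -0.76, -0.07, 0.28, 2.79], [-0.85, 0.05, -0.62, 0.26, 0.28, 2.79]]
1 -0.14 [[-0.94, 0.28, -0.66, 0.11, 0.48, 2.47], [-0.94, 0.11, -0.53, 0.41, 0.48, 2.47]]
-0.16 [ 0.24  0.04 -0.89 -0.02 -0.24 -2.84]
-0.07 [ 0.16  0.3  -0.77 -0.17 -0.19 -2.91]
0 [ 0.12  0.41 -0.61 -0.13 -0.16 -2.95]
0 [ 0.12  0.43 -0.62 -0.16 -0.16 -2.95]
mk 25 [ 0.4   0.24 -0.8   0.19 -0.28 -2.49]
mk 25 [ 0.11  0.37 -0.48  0.3  -0.1  -2.92]
mk 25 [ 0.11  0.24 -0.37  0.53 -0.1  -2.92]
mk 30 [ 0.44  0.24 -0.86  0.06 -0.34 -2.47]
mk 30 [ 0.12  0.35 -0.57  0.15 -0.13 -2.92]
mk 30 [ 0.12  0.21 -0.46  0.39 -0.13 -2.92]
mk 35 [ 0.48  0.26 -0.93 -0.08 -0.42 -2.46]
mk 35 [ 0.13  0.34 -0.65 -0.02 -0.15 -2.92]
mk 35 [ 0.13  0.19 -0.55  0.24 -0.15 -2.92]
ct [ 0.63  0.44 -0.04  1.1   0.   -3.12]
ct [ 0.63  0.49 -0.1   0.98  0.   -3.12]
1.9
```

Run:
```python
from h import *
t=np.radians(40); az=-.5
p,q=pose([*CH,.100],az,t); a=R.from_quat(q).as_matrix()[:,1]
move_ptp(p-.09*a,q)
print(servo_line(p,feed=.12,contact_N=8))
s=sense(); print(s['clock'],s['tool_pos']-p,s['wrist_force'])
r=read_camera('top'); cv2.imwrite('pics/g1.png',cv2.resize(r['color'][180:330,300:500,::-1],None,fx=4,fy=4,interpolation=cv2.INTER_CUBIC))
r=read_camera('scene'); cv2.imwrite('pics/g1s.png',cv2.resize(r['color'][250:384,130:310,::-1],None,fx=4,fy=4,interpolation=cv2.INTER_CUBIC))
```

```text
False
4.425 [-1.02741178e-04 -7.34629079e-05  1.48975060e-04] [ 0.76856345 -0.82698612  0.77196525]
```

View pics/g1.png

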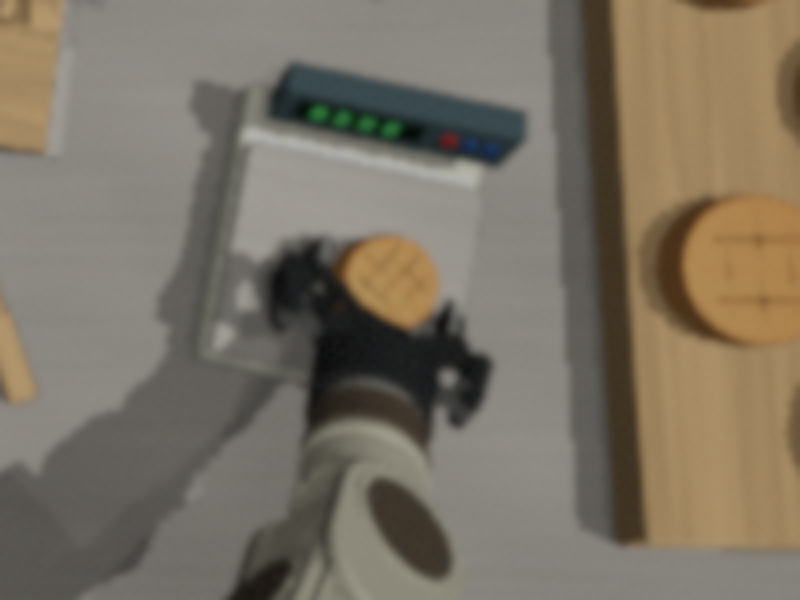

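View pics/g1s.png

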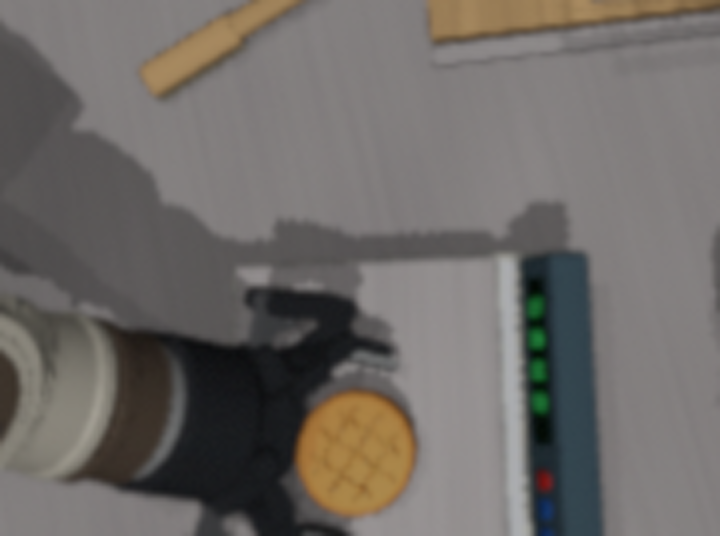

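Run:
```python
from h import *
t=np.radians(40)
command_gripper(0.0,45)
s=sense(); print(s['clock'],s['finger_gap'],s['wrist_force'])
p=s['tool_pos']; servo_line(p+[0,0,.09],feed=.2)
s=sense(); print(s['finger_gap'],s['wrist_force'])
print(pose([*CH,.1],-.5,t)[0]-p)
H=.058
move_ptp(*pose(rk(-.17,0,H+.07,TG),PSI,t))
r=read_camera('scene'); cv2.imwrite('pics/c1s.png',cv2.resize(r['color'][70:300,130:370,::-1],None,fx=2.5,fy=2.5,interpolation=cv2.INTER_CUBIC))
r2=read_camera('top'); cv2.imwrite('pics/c1t.png',cv2.resize(r2['color'][90:320,130:370,::-1],None,fx=2.5,fy=2.5,interpolation=cv2.INTER_CUBIC))
s=sense(); print(s['clock'],s['finger_gap'],s['wrist_force'])
# where is the cheese in the hand?
g=rk(-.17,0,0,TG)[:2]; zb=H+.07-.028
for n,rr in(('scene',r),('top',r2)):
    pr=cyl(*g,zb,zb+.042,.032); print(n,np.round(np.r_[proj(rr,pr).min(0),proj(rr,pr).max(0)],1))
    f,c=fit([(rr,around(rr,pr,4))],lambda p:[cyl(p[0],p[1],zb,zb+.042,.032)],g,feat_rg,[.006,.006]); print(f-g,c)
```

```text
4.8667 0.7340180573949324 [-3.62850556  1.67411885  6.57169949]
0.7320522319302086 [-0.7324307   1.23065118 -2.1191677 ]
[-0.00027089  0.00054378 -0.0012581 ]
7.1583 0.7360647299244136 [ 0.22002474 -0.52813627 -0.7241726 ]
scene [183.8 160.3 212.3 191.3]
[0.0032942  0.00404686] 0.3342714013094766
top [226.8 217.6 251.  242.4]
[0.00106072 0.00042796] 0.1721528379502793
```

View pics/c1s.png

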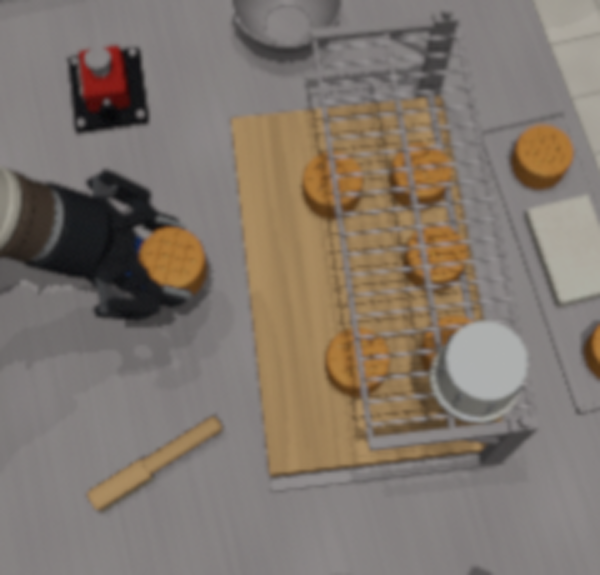

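View pics/c1t.png

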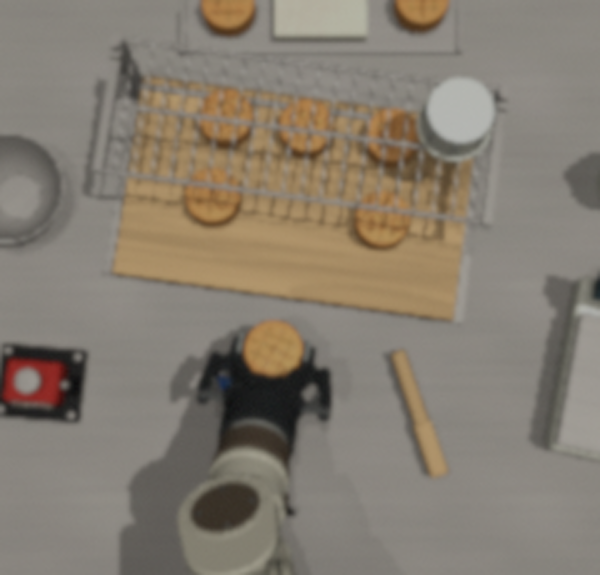

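Run:
```python
from h import *
t=np.radians(40); H=.0595
for dx,dz,f in ((-.08,.022,.2),(-.001,.012,.12)):
    servo_line(pose(rk(dx,0,H+dz,TG),PSI,t)[0],feed=f)
s=sense(); print(s['clock'],s['wrist_force'],s['tool_pos']-pose(rk(-.001,0,H+.012,TG),PSI,t)[0])
print(servo_line(pose(rk(-.001,0,H-.003,TG),PSI,t)[0],feed=.03,contact_N=3))
s=sense(); print(s['clock'],s['wrist_force'],s['tool_pos']-pose(rk(-.001,0,H,TG),PSI,t)[0],s['finger_gap'])
r=read_camera('scene'); cv2.imwrite('pics/d1s.png',cv2.resize(r['color'][70:270,130:370,::-1],None,fx=3,fy=3,interpolation=cv2.INTER_CUBIC))
r2=read_camera('top'); cv2.imwrite('pics/d1t.png',cv2.resize(r2['color'][90:280,150:350,::-1],None,fx=3,fy=3,interpolation=cv2.INTER_CUBIC))
```

```text
8.6333 [-0.25300212  0.66770357 -1.90713207] [-1.08300693e-03  5.67449365e-05 -4.02116286e-04]
True
9.075 [1.64316426 0.43582904 2.80133546] [ 3.47170717e-05  1.03479096e-04 -2.17062225e-04] 0.7314745130655421
```

View pics/d1s.png

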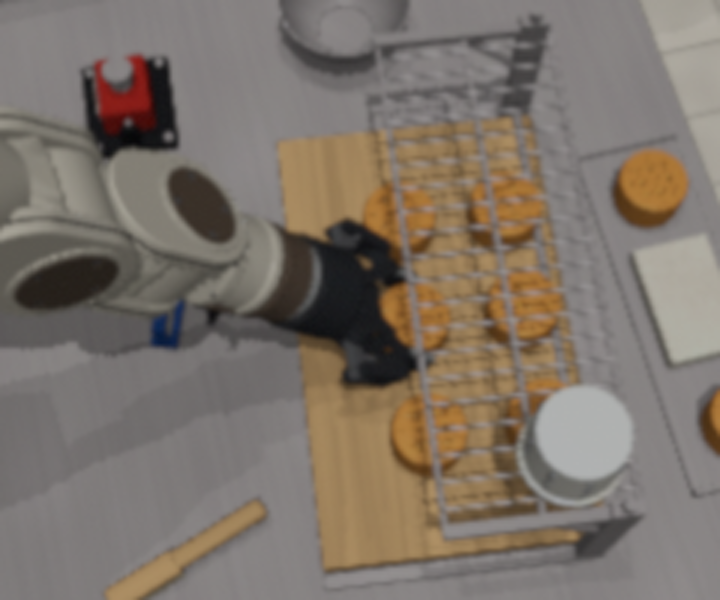

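View pics/d1t.png

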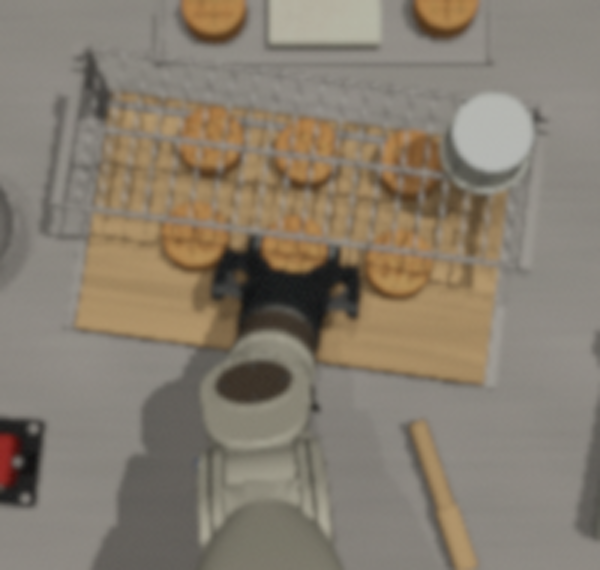

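```bash
cat > meas.py <<'E'
from h import *
def meas(tag,extra=()):
    out={}
    rs={n:read_camera(n) for n in('scene','top')}
    for nm,g,f in (('left',(.6645,.1265),0),('right',(.6373,-.0682),0),('new',TG,0)):
        for n,r in rs.items():
            m=lambda p:[cyl(p[0],p[1],.03,.072,.032)]
            p,c=fit([(r,around(r,m(g)[0],5))],m,g,feat_o,[.006,.006]); out[nm,n]=p
    for n in rs:
        mid=(out['left',n]+out['right',n])/2; d=out['left',n]-out['right',n]; L=np.linalg.norm(d); u=d/L; v=np.array([u[1],-u[0]])
        e=out['new',n]-mid; print(n,'L',round(L,4),'yaw',round(np.arctan2(-d[0],d[1]),4),'mid',np.round(mid,4),'new x,y off mm',round(e@v*1e3,2),round(e@u*1e3,2), 'l,r',np.round(out['left',n],4),np.round(out['right',n],4))
    for n,(l,t,rr,b) in (('scene',(150,70,350,270)),('top',(120,100,340,265))):
        cv2.imwrite(f'pics/{tag}_{n}.png',cv2.resize(rs[n]['color'][t:b,l:rr,::-1],None,fx=3,fy=3,interpolation=cv2.INTER_CUBIC))
    return rs
E
python3 - <<'E'
from meas import *
t=np.radians(40)
command_gripper(.9)
s=sense(); print(s['clock'],s['wrist_force'])
q=s['orientation'];a=R.from_quat(q).as_matrix()[:,1]
print(servo_line(s['tool_pos']-.13*a,feed=.15,contact_N=10))
mv=pose(rk(-.25,.0,.25,TG),PSI,t); move_ptp(*mv)
print(sense()['clock'])
rs=meas('e1')
E
```

```text
9.4667 [-0.17342025  0.17895437 -0.44581395]
False
11.2583
scene L 0.1963 yaw -0.1401 mid [0.6515 0.0297] new x,y off mm -0.97 2.31 l,r [0.6652 0.1269] [ 0.6378 -0.0675]
top L 0.1963 yaw -0.1389 mid [0.6501 0.0286] new x,y off mm -0.6 2.41 l,r [0.6637 0.1258] [ 0.6365 -0.0686]
```

View pics/e1_scene.png

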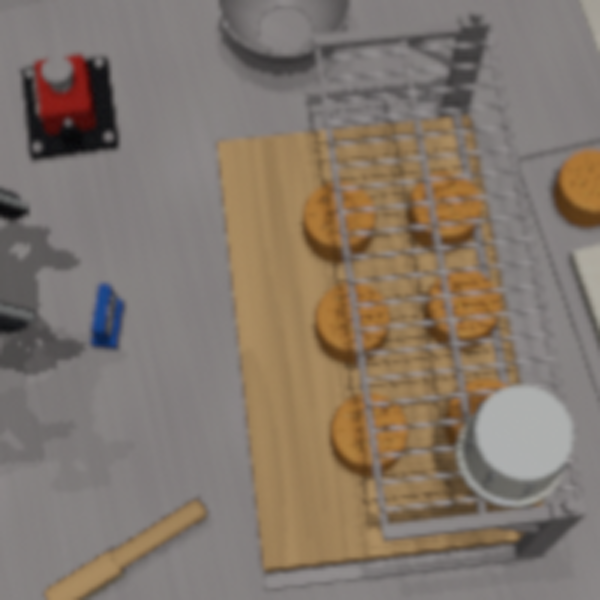

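View pics/e1_top.png

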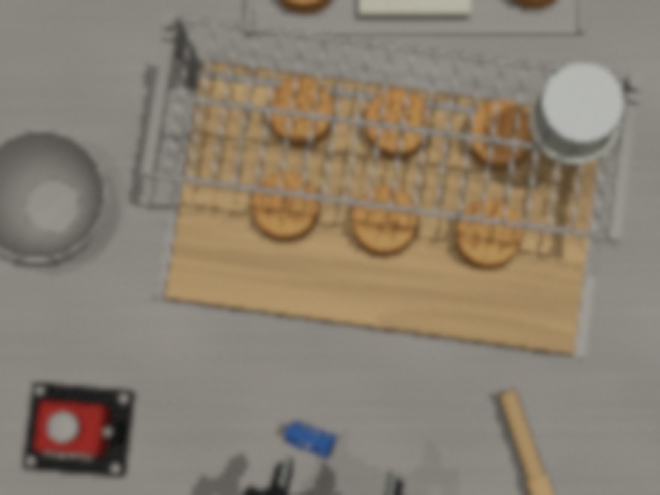

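Run:
```python
from meas import *
t=np.radians(40)
p,q=pose(rk(0,-.0024,.0605,TG),PSI,t); a=R.from_quat(q).as_matrix()[:,1]
move_ptp(p-.13*a,q)
print(servo_line(p,feed=.15,contact_N=8)); print(sense()['wrist_force'])
command_gripper(0,25); s=sense(); print(s['finger_gap'],s['wrist_force'],s['tool_pos']-p)
command_gripper(.9); s=sense(); print(s['wrist_force'])
print(servo_line(p-.13*a,feed=.15,contact_N=10))
move_ptp(*pose(rk(-.25,.0,.25,TG),PSI,t))
print(sense()['clock'])
rs=meas('e2')
vs={}
m=lambda p:[boxpts(*p,-.012,.012,-.023,.023,0,.012),boxpts(*p,-.006,.006,-.023,.023,0.012,.046)]
fb=lambda im:-feat_rg(im)
for k,v in (('scene',['scene']),('top',['top']),('both',['scene','top'])):
    g=[.444,.103,-.3]; print(k,fit([(rs[n],around(rs[n],m(g)[0],5)) for n in v],m,g,fb,[.006,.006,.1]))
```

```text
False
[-0.06633116  0.41114621 -0.99039287]
0.7367436340997275 [-4.9177205   0.92222762  6.07424655] [0.0003699  0.00038127 0.00155425]
[-0.73771515  1.24167722  0.38019061]
False
15.525
scene L 0.1962 yaw -0.1393 mid [0.6516 0.0297] new x,y off mm -0.35 -0.19 l,r [0.6652 0.1269] [ 0.6379 -0.0675]
top L 0.1968 yaw -0.1375 mid [0.6501 0.0285] new x,y off mm -0.45 0.24 l,r [0.6636 0.126 ] [ 0.6367 -0.069 ]
scene (array([ 0.44425558,  0.10398966, -0.26751754]), np.float64(0.28864256006475))
top (array([ 0.44386553,  0.10215761, -0.37691132]), np.float64(0.14879998204197029))
both (array([ 0.44391453,  0.10246295, -0.29205014]), np.float64(0.4462325007761694))
```

Run:
```python
from meas import *
t=np.radians(30)
command_gripper(.85)
p,q=pose([.4440,.1030,.035],-.31,t); a=R.from_quat(q).as_matrix()[:,1]
move_ptp(p-.08*a,q)
print(servo_line(p,feed=.12,contact_N=8)); print(sense()['wrist_force'])
command_gripper(0,40); s=sense(); print(s['finger_gap'],s['wrist_force'],s['tool_pos']-p)
dz=s['tool_pos'][2]-p[2]
servo_line(s['tool_pos']+[0,0,.10],feed=.2)
s=sense(); print(s['finger_gap'],s['clock'],dz)
move_ptp(*pose(rk(-.10,-.0024,.035+.03+dz+.06,TG),PSI,t))
servo_line(pose(rk(-.051,-.0024,.065+dz+.015,TG),PSI,t)[0],feed=.1)
rs=meas('m1'); s=sense(); print(s['finger_gap'],s['clock'],s['wrist_force'],s['tool_pos']-pose(rk(-.051,-.0024,.065+dz+.015,TG),PSI,t)[0])
open('dz','w').write(str(dz))
```

```text
False
[-0.37690299  0.16271801  0.5374025 ]
0.5341149694099511 [-3.43209917 -0.45847167  7.41409471] [0.0006342  0.0002853  0.00111983]
0.532496291210566 18.35 0.0011198310333614715
scene L 0.1962 yaw -0.1392 mid [0.6516 0.0297] new x,y off mm -0.62 0.12 l,r [0.6652 0.1269] [ 0.638  -0.0674]
top L 0.1967 yaw -0.1376 mid [0.6502 0.0284] new x,y off mm -1.08 1.04 l,r [0.6637 0.1258] [ 0.6367 -0.069 ]
0.5326854296722565 19.8333 [-0.25385734  0.38453945 -0.33899363] [-0.00019363  0.00024015  0.00051025]
```

View pics/m1_scene.png

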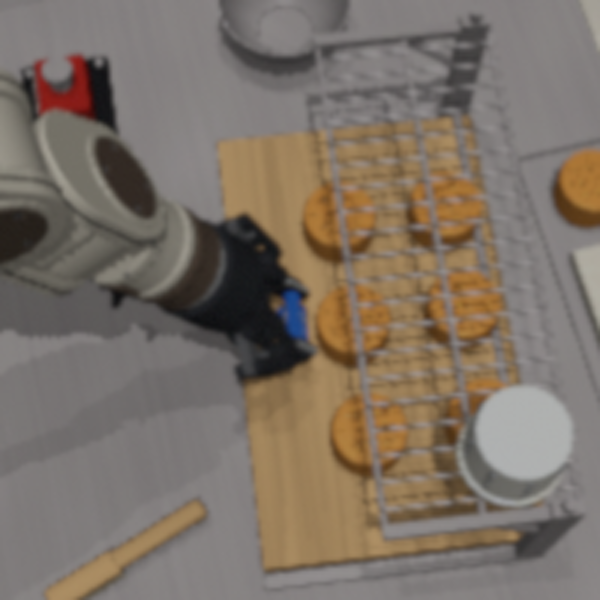

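View pics/m1_top.png

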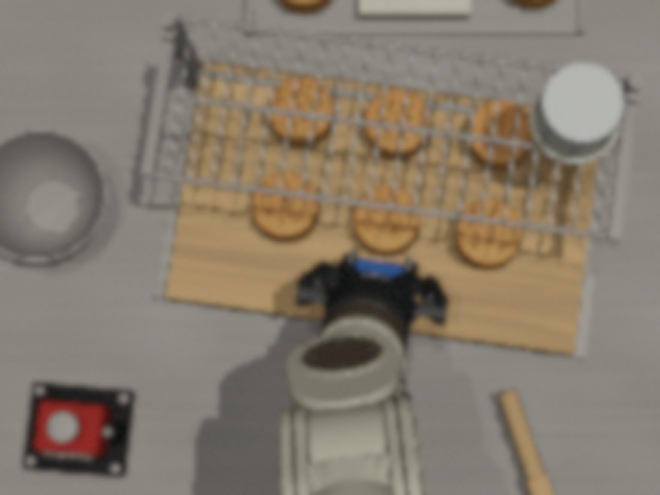

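```bash
cat >> meas.py <<'E'
def mk(rs,g):
    m=lambda p:[boxpts(*p,-.012,.012,-.023,.023,.03,.042),boxpts(*p,-.006,.006,-.023,.023,0.042,.076)]
    fb=lambda im:-feat_rg(im)
    for v in (['scene'],['top'],['scene','top']):
        x,c=fit([(rs[n],around(rs[n],m(g)[0],3)) for n in v],m,g,fb,[.006,.006,.1])
        d=x[:2]-TG; print('marker',v,'rel TG in rack',np.round([d[0]*np.cos(PSI)+d[1]*np.sin(PSI),-d[0]*np.sin(PSI)+d[1]*np.cos(PSI)],4),'yaw err',round(x[2]-PSI,3),round(c,2))
E
python3 - <<'E'
from meas import *
t=np.radians(30); dz=float(open('dz').read())
p,q=pose(rk(-.051,-.0024,.065+dz-.003,TG),PSI,t); a=R.from_quat(q).as_matrix()[:,1]
print(servo_line(p,feed=.03,contact_N=3)); s=sense(); print(s['tool_pos']-p,s['wrist_force'])
command_gripper(.78); s=sense(); print(s['wrist_force'])
print(servo_line(s['tool_pos']-.12*a,feed=.15,contact_N=10))
move_ptp(*pose(rk(-.25,.0,.25,TG),PSI,t))
print(sense()['clock'])
rs=meas('e3'); g=rk(-.051,0,0,TG); mk(rs,[g[0],g[1],PSI])
E
```

```text
True
[ 2.32866334e-04 -6.78680855e-05  3.05190125e-03] [0.31861194 0.47394134 1.25077428]
[ 0.3297023   0.03431139 -0.74845382]
False
22.3167
scene L 0.1965 yaw -0.1394 mid [0.6516 0.0299] new x,y off mm -0.68 -0.39 l,r [0.6653 0.1272] [ 0.638  -0.0674]
top L 0.1964 yaw -0.1393 mid [0.6502 0.0286] new x,y off mm -1.13 0.63 l,r [0.6638 0.1258] [ 0.6365 -0.0686]
marker ['scene'] rel TG in rack [-0.0504  0.0025] yaw err -0.069 0.23
marker ['top'] rel TG in rack [-0.0507 -0.0016] yaw err 0.008 0.25
marker ['scene', 'top'] rel TG in rack [-0.0508 -0.0011] yaw err -0.064 0.51
```

View pics/e3_scene.png

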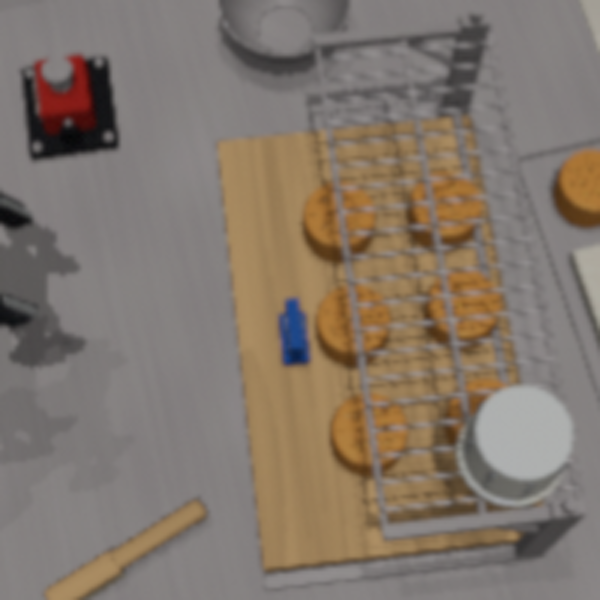

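View pics/e3_top.png

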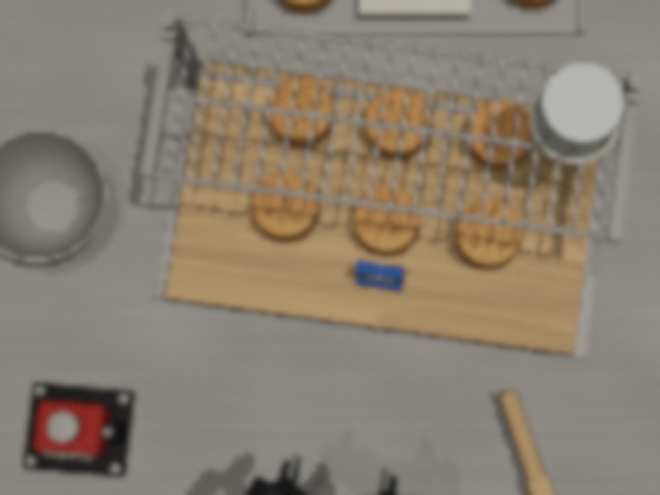

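Run:
```python
from meas import *
rs={n:read_camera(n) for n in('scene','top')}
import pickle; pickle.dump(rs,open('p3.pkl','wb'))
ims=[]
for n,r in rs.items():
    g=rk(-.051,0,0,TG); uv=proj(r,[*g[:2],.05])[0].astype(int); l,t=uv-[16,16]
    im=cv2.resize(r['color'][t:t+32,l:l+32,::-1],None,fx=12,fy=12,interpolation=cv2.INTER_CUBIC)
    im2=im.copy()
    for z0,z1,hx in((.03,.042,.012),(.042,.076,.006)):
        for z in(z0,z1):
            c=[rk(-.051+sx*hx,sy*.023,z,TG) for sx,sy in((1,1),(1,-1),(-1,-1),(-1,1))]
            pts=((proj(r,c)+.5-[l,t])*12).astype(int); cv2.polylines(im2,[pts],True,(255,255,255),1)
    ims.append(np.hstack([im,im2]))
cv2.imwrite('pics/mz.png',cv2.resize(np.vstack(ims),(600,600)))
```

```text
(no output)
```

View pics/mz.png

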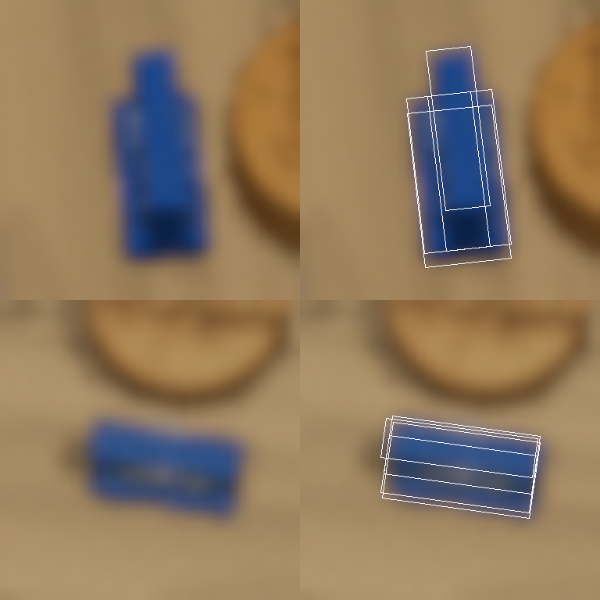

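Run:
```python
from meas import *
command_gripper(0)
p=np.array([CT[0]-.0002,CT[1]-.0018,.11]); _,q=pose(p,.6,0)
move_ptp(p+[0,0,.05],q); servo_line(p,feed=.15)
r=read_camera('top'); cv2.imwrite('pics/k1t.png',cv2.resize(r['color'][200:300,90:210,::-1],None,fx=5,fy=5,interpolation=cv2.INTER_CUBIC))
r=read_camera('scene'); cv2.imwrite('pics/k1s.png',cv2.resize(r['color'][50:150,120:240,::-1],None,fx=5,fy=5,interpolation=cv2.INTER_CUBIC))
print(sense()['wrist_force'],sense()['clock'])
```

```text
[-0.39281475 -0.52418156 -0.62221374] 24.825
```

View pics/k1t.png

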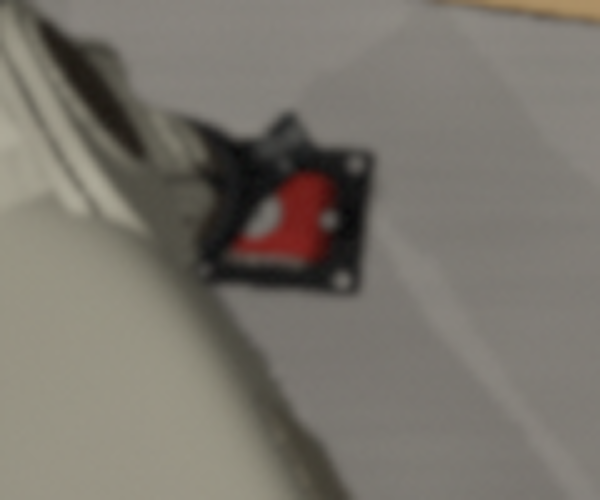

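View pics/k1s.png

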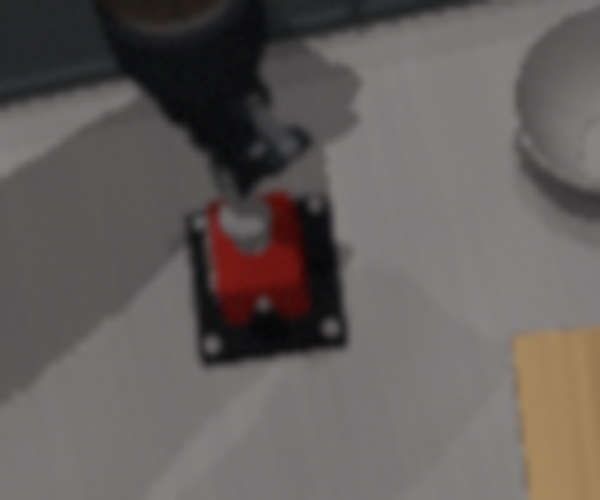

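Run:
```python
from meas import *
s=sense(); p=s['tool_pos'].copy() if hasattr(s['tool_pos'],'copy') else np.array(s['tool_pos']); p=np.array(p)
d=lambda z:[p[0],p[1],z]
print(servo_line(d(.088),feed=.1,contact_N=4), sense()['tool_pos'][2])
h=servo_line(d(.060),feed=.02,contact_N=2); a=sense(); print('touch',h,a['tool_pos'][2],a['wrist_force'])
h=servo_line(d(.058),feed=.02,contact_N=16); s=sense(); print('stop',h,s['tool_pos'],s['wrist_force'],s['clock'])
r=read_camera('scene'); cv2.imwrite('pics/k2s.png',cv2.resize(r['color'][50:150,120:240,::-1],None,fx=5,fy=5,interpolation=cv2.INTER_CUBIC))
sleep(.2); s=sense(); print(s['tool_pos'],s['wrist_force'])
```

```text
False 0.08801551504496666
touch True 0.08289339221597337 [ 0.92038199 -0.78410194  3.9143744 ]
stop True [0.45579545 0.3270543  0.07418276] [-2.22952529 -1.22368945  5.72545826] 26.375
[0.45584138 0.32707299 0.07410444] [-0.20873622 -0.63475558  5.60786727]
```

View pics/k2s.png

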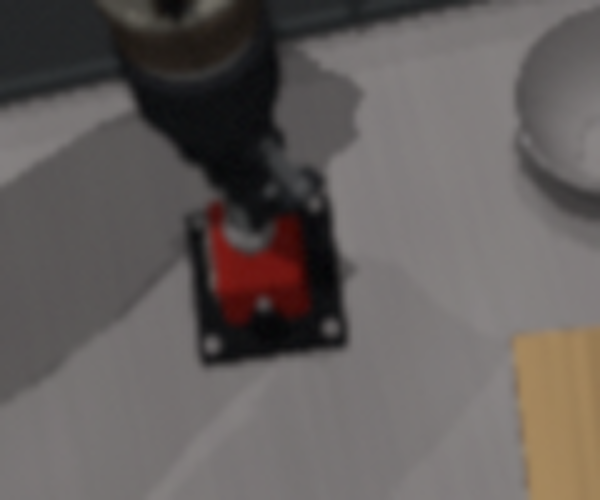

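Run:
```python
from meas import *
p=np.array(sense()['tool_pos'])
h=servo_line(p-[0,0,.003],feed=.01,contact_N=18); s=sense(); print(h,s['tool_pos'],s['wrist_force'])
sleep(.2); s=sense(); print(s['tool_pos'],s['wrist_force'])
servo_line([p[0],p[1],.16],feed=.08)
t=np.radians(40)
move_ptp(*pose([.38,.25,.32],.55,np.radians(10)))
goto_joints([-1.175, 0.241, 0.005, 1.335, 0, 1.571])
s=sense();print(s['clock'],s['wrist_force'])
rs=meas('z1'); g=rk(-.051,0,0,TG); mk(rs,[g[0],g[1],PSI])
cv2.imwrite('pics/zs.png',rs['scene']['color'][:,:,::-1]);cv2.imwrite('pics/zt.png',rs['top']['color'][:,:,::-1])
r=rs['scene'];cv2.imwrite('pics/k3s.png',cv2.resize(r['color'][50:150,120:240,::-1],None,fx=5,fy=5,interpolation=cv2.INTER_CUBIC))
```

```text
True [0.45581406 0.32705954 0.07425105] [-0.70373631 -0.64506365  6.15029512]
[0.45579827 0.32704505 0.07418051] [-1.79949787 -0.84201659  5.5570579 ]
31.7333 [ 0.59833143 -0.0585602  -0.19100618]
scene L 0.1966 yaw -0.1395 mid [0.6516 0.0299] new x,y off mm -0.67 -0.33 l,r [0.6653 0.1272] [ 0.6379 -0.0675]
top L 0.1967 yaw -0.1375 mid [0.6502 0.0284] new x,y off mm -1.01 0.9 l,r [0.6636 0.1258] [ 0.6367 -0.069 ]
marker ['scene'] rel TG in rack [-0.0504  0.0025] yaw err -0.069 0.23
marker ['top'] rel TG in rack [-0.0507 -0.0019] yaw err 0.013 0.24
marker ['scene', 'top'] rel TG in rack [-0.0507 -0.001 ] yaw err -0.057 0.51
```

View pics/zs.png

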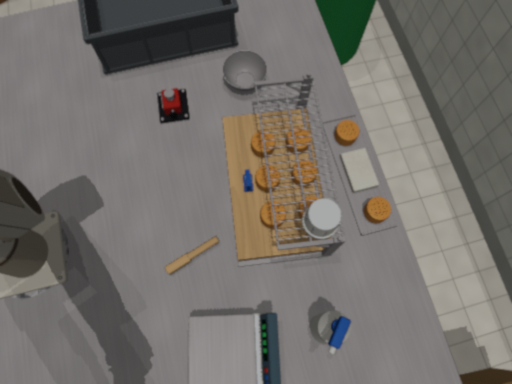

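View pics/zt.png

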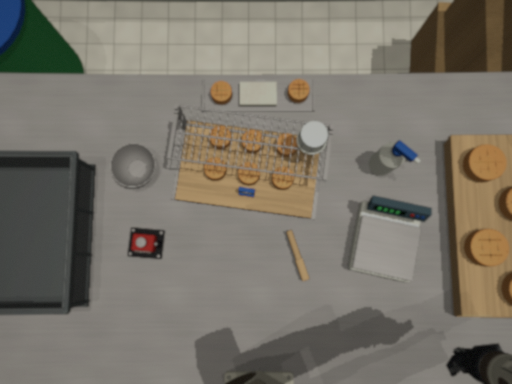

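View pics/k3s.png

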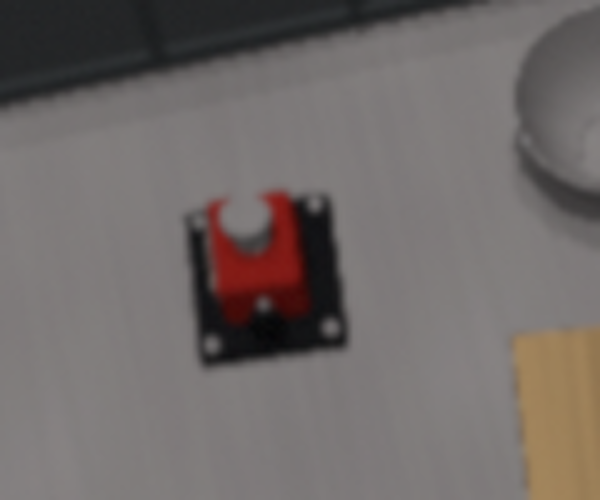

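Run:
```python
from cell import *
job_done(); print(sense()['clock'])
```

```text
the job is handed in; nothing more can be done
the job is handed in; nothing more can be done
```

The job is done in the order asked and handed in at about 32 s of the 67 s allowed. I put the cheese in the gap, stood the marker in front of it and pressed the counter once.

- **Cheese:** My first placement was about 2.4 mm off centre, so I re-gripped it and slid it over. In the last pictures it was within about 1 mm of midway and about 1 mm forward of the neighbours' line. The neighbours had not moved measurably.
- **Marker:** It stands upright about 7 mm clear of the cheese. Sideways it is about centred: the top camera read -1.9 mm and the scene camera +2.5 mm. The cameras also disagreed on its angle. The top fit gave 0.01 rad off square and the scene fit -0.07 rad, but the model outline laid over the scene picture was only about 0.015 rad off, so I judged it square.
- **Counter:** The plunger went down about 10 mm from its raised height. A second push, cut off at an 18 N force rise, moved it no further, so I took that as the stop. The last picture shows it sprung back up.
- **Everything else:** The other things looked undisturbed in the last pictures, and the arm was back at its start pose touching nothing. I judged the rear cheeses and bystanders by eye rather than measuring them.

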